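# Put the keeper bar back across the horseshoe magnet

## Robot

A 7-joint arm with a two-finger parallel gripper is mounted at the origin on the work surface. World frame = base frame: x ahead of the robot, y to its left, z up, the work surface at z = 0. Lengths are in m, angles in rad, forces in N, time in s.
With the tool pointing down it reaches from about 0.35 to 0.9 m from the base axis. Payload 19.9 kg.
Tool frame: the origin (TCP) lies midway between the tips of the shut fingers; the grasp point (between the pads) lies 19 mm behind it; z points along the fingers, y is the line along which they close (so a half turn about z gives the same grasp; the last joint's range is limited). The gripper opens to 85 mm and grips with 20 to 120 N. Pads are 22 mm wide; open, the fingers measure 114 mm over their backs; the gripper's body (76 mm by 85 mm) begins 54 mm behind the grasp point. The pads swing forward as they close: fully open they stand 13 mm farther back than shut.
Start: joints at [-1.165, 0.417, -0.01, 1.614, 0.005, 1.111, -0.053], TCP at [0.27, 0.564, 0.231] pointing down, gripper open.
Joint ranges: [-2.81, 2.81], [-0.39, 2.02], [-1.27, 1.25], [0.06, 2.57], [-1.19, 4.33], [0.19, 2], [-2.82, 2.82]. Speed limits (rad/s): [1.89, 1.89, 2.39, 2.39, 3.01, 3.01, 3.01].

## Interface

Orientations are given as [roll, pitch, yaw] about the fixed x, y, z axes, in that order (R = Rz(yaw) Ry(pitch) Rx(roll)).
In Python, from workcell import env gives the robot as it stands. The module is installed in compiled form; this text tells all that it offers.
- The arm moves only by the tool step_arm, never from a script. Its argument "motion" is a list of rows, each a list of 7 numbers: the opening, from 0 (shut) to 1 (fully open), then the shift along the tool's x, y, z in mm, then the turn, a rotation vector about the tool's x, y, z in degrees. A call has exactly 5 rows; each row shifts and turns the commanded pose from where the row before left it, along the tool's axes as they then stand; what a row does not reach is not made up. A row lasts 1/12 s, in which the tool goes at most 41.7 mm and 7.16 degrees, less where a joint would pass 70% of its speed; a pose out of reach is approached as far as the arm can. A call with a gripper value outside its range is refused whole. The fingers move at their own pace and stop on an object; "newtons" is the grip in N (left out, the last holds). Time passes only in rows, so rows that do not move let the fingers close, or fill a call up. It gives the time, the measured TCP pose, the force, the opening and the grip force at its end, in the units of the state.
- env.get_state(): the state, without advancing time (a new reading comes with each control period).
- env.camera(name): name is "scene" or "top" or "wrist"; returns (picture, depth): 384x512x3 uint8, red, green, blue; 384x512 float32, m along the optical axis (not along the pixel's ray), 0 where there is no reading.
- env.get_calibration(name): a dict with "vertical_fov" (degrees; the focal length in pixels is half the picture's height over the tangent of half this angle, whatever the lens; pixels are square), "cx", "cy" (the principal point, pixels), "world_to_cam" (4x4, takes a point from world to camera coordinates). Camera axes: x right, y down, z forward; pixel columns grow to the right and rows downward; lengths in m; the calibration is good to about 2 mm. A picture is of the moment at which its call begins: read the wrist's pose just before it. get_calibration takes no time and is no camera call; for the wrist camera it gives the pose at the moment of the call.
- env.finish_job(): hands the job in; it is judged then, once.
The state is a dict: "time": time; "qpos": joint angles; "joint_vel": joint speeds; "tau": joint torques, N m; "tcp_pos": TCP position; "ee_rot": TCP orientation; "ft_force": force on the tool from outside, world axes, zero at the start; "wrist_torque": the same for the moment, N m; "grip_width": finger opening in m; "finger_force": force on a finger pad.
Only numpy, scipy, OpenCV 4.12 (cv2) and the standard library are available. Lean on these libraries where they do the work, as an engineer would, in place of code of your own. Each camera call takes 0.05 s, during which the arm holds its last target. There are 200 camera calls.

## Task

The lesson is over: lay the long steel keeper bar flat across the two upturned poles of the generator's horseshoe magnet, centred and in line so that it covers both pole faces. Set it down on the poles rather than dropping it, let go, and leave the short steel bar and the spanner where they lie.

Things in the scene. Friction and masses are not known exactly. Their poses are not given: they have to be found in the camera images.
- keeper: The keeper: a plain flat bar of bare steel, 120 mm long (its y axis), 24 mm wide (x) and 14 mm thick (z), 0.2 to 0.45 kg, lying flat and loose on the bench. Origin at the centre of its underside. Same end for end; grip it across the width at the middle. The old magnet exerts no pull that can be felt.
- generator: Hand generator fixed on a dark board (x -130 to 90, y +-80 mm). In its frame a horseshoe magnet stands poles up; red crank at +x (to 130), frosted bulb and brass posts at -x. Origin on the bench below the midpoint of the poles, z up. Flat pole faces: 130 mm up, centred at x 0, y +35 and -35 mm, each 30 (x) by 18 mm (y), 52 mm gap. All else is 20 mm or more lower.
- short_bar: A bystander: a flat steel bar of the keeper's width and thickness (24 by 14 mm) but only 60 mm long (its y axis). Loose on the bench, origin at the centre of its underside. To be left alone.
- spanner: A bystander: a steel spanner, jaws at one end and a ring at the other, about 130 mm long (its x axis), under 15 mm high, lying loose on the bench. Origin near the middle of its underside. To be left alone.
Mind the look-alikes: they are no part of the job. What is shaped like the keeper but turquoise is not meant.

How it is judged:
At the end, for the whole second after the job is handed in: The keeper lies flat and at rest on both pole faces, its underside 127 to 134 mm above the generator's origin (tilt under 0.06 rad), its middle within 12 mm across (x) and 15 mm along (y) of the midpoint between the poles, its length within 0.2 rad of the line through the poles (x of keeper in the frame of generator between -0.012 and 0.012 m and y of keeper in the frame of generator between -0.015 and 0.015 m and z of keeper in the frame of generator between 0.127 and 0.134 m and angle between keeper's own z axis and vertical below 0.06 rad and angle between the y axis of keeper and the y axis of generator, either way round below 0.2 rad and linear speed of keeper below 0.02 m/s); the robot touches nothing.
It fails at once if the keeper is let go while more than 20 mm above the pole faces (dropped) (z of keeper in the frame of generator above 0.15 m and contact force between the fingers and keeper below 0.05 N).
It fails at once if the short bar is moved by more than 30 mm (distance of short_bar from where it was at the start of the episode above 0.03 m).
It fails at once if the spanner is moved by more than 30 mm (distance of spanner from where it was at the start of the episode above 0.03 m).
It also fails if it takes over 40 s, if anything falls off the work surface, if the arm or the gripper's body presses on something with over 40 N, if the wrist force passes 120 N, or if a joint passes its speed limit or range.

## Working session

There is one attempt and no reset: what is moved stays moved. The work goes in short steps, Python scripts to look and compute and a tool call to move; the robot and the scene stay as the last step left them, time stands still between calls to the robot, and variables do not carry over. Pictures are saved under pics/ and viewed, at most 10 in all, crops included, and the job is handed in when it is done.

Besides the shell and the picture viewer there is one more tool, called after ">>>" by a JSON object that holds its "name" and its "arguments". step_arm: Moves the arm, as the interface text tells. Its arguments: {"type":"object","properties":{"motion":{"type":"array"},"newtons":{"type":"number"}},"required":["motion"]}

```bash
mkdir -p pics
cat > h.py <<'E'
import numpy as np, cv2
from workcell import env
def cal(n):
    c=env.get_calibration(n); f=192/np.tan(np.radians(c["vertical_fov"])/2)
    return f,c["cx"],c["cy"],np.array(c["world_to_cam"])
def world(c,d,u,v):
    f,cx,cy,T=c; u=np.asarray(u,float);v=np.asarray(v,float)
    p=np.stack([(u-cx)/f*d,(v-cy)/f*d,d,np.ones_like(d)],-1)
    return (p@np.linalg.inv(T).T)[...,:3]
def grab(n):
    c=cal(n); im,d=env.camera(n)
    cv2.imwrite(f"pics/{n}_{env.get_state()['time']:.2f}.png",im[...,::-1])
    np.savez(f"{n}.npz",im=im,d=d,f=c[0],cx=c[1],cy=c[2],T=c[3]); return im,d,c
def load(n):
    z=np.load(f"{n}.npz"); return z["im"],z["d"],(z["f"],z["cx"],z["cy"],z["T"])
E
python3 - <<'E'
from h import *
a=grab("top")[0]; b=grab("scene")[0]
cv2.imwrite("pics/both.png",cv2.resize(np.vstack([a,b]),(450,600))[...,::-1])
for n in("top","scene"): c=load(n)[2]; print(n,c[0],np.linalg.inv(c[3]).round(3).tolist())
print(env.get_state())
E
ls pics
```

```text
top 488.8223496543242 [[0.017, -0.994, 0.107, 0.404], [-1.0, -0.019, -0.015, -0.018], [0.017, -0.107, -0.994, 1.069], [0.0, 0.0, 0.0, 1.0]]
scene 387.8661638745545 [[0.01, 0.839, -0.544, 1.039], [1.0, -0.011, 0.002, -0.002], [-0.004, -0.544, -0.839, 0.831], [0.0, 0.0, 0.0, 1.0]]
{'time': 0.1, 'qpos': array([-1.16553639,  0.41790182, -0.01029367,  1.61411821,  0.00467232,
        1.11069775, -0.05302547]), 'joint_vel': array([ 0.00072985, -0.00219414,  0.00046836, -0.00160643,  0.00042945,
        0.00153066,  0.00124428]), 'tau': array([ 1.31806049e-03, -8.65836811e+01,  6.80384561e-01, -4.35633445e+01,
        1.91672123e-02,  4.91826984e-03, -7.88016700e-05]), 'tcp_pos': array([0.26989881, 0.56337   , 0.23072886]), 'ee_rot': array([-3.14049341e+00,  6.49384374e-05,  2.69479446e+00]), 'ft_force': array([0.41368214, 0.62729296, 0.28689945]), 'wrist_torque': array([ 0.04889778,  0.03073821, -0.06646401]), 'finger_force': 0.0, 'grip_width': 0.08550098625769519}
both.png
scene_0.10.png
top_0.05.png
```

View pics/top_0.05.png

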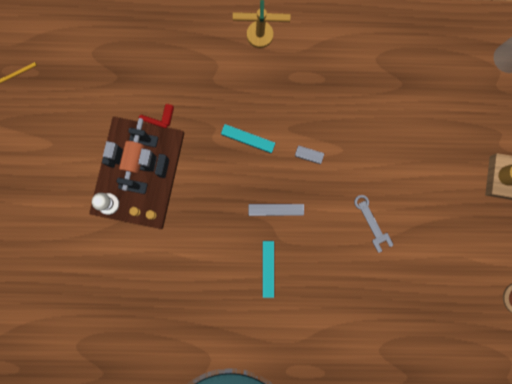

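View pics/scene_0.10.png

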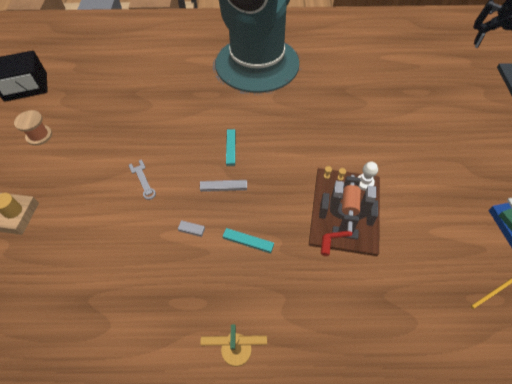

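The top view shows the grey keeper at about (276,210), the short bar at (310,155), the spanner at (373,222) and two turquoise look-alikes. The generator is at (137,172). Its grey pole faces look to be at (110,153) and (146,158), 36 px apart, which is right for 70 mm at a height of 0.13 m. The scene view agrees: keeper (223,185), generator (348,210). Next I'll measure by depth and check with enlarged crops.

Run:
```python
from h import *
crops=[]
R={"top":[(80,105,115,130),(235,190,80,40)],"scene":[(300,155,95,105),(185,170,80,40)]}
for n in R:
    im,d,c=load(n)
    V,U=np.mgrid[:384,:512]; W=world(c,d,U,V); np.save(n+"W.npy",W)
    x,y,w,h=R[n][0]; 
    crops.append(cv2.resize(im[y:y+h,x:x+w],(400,int(400*h/w)),interpolation=cv2.INTER_CUBIC))
    m=np.zeros(d.shape,bool); m[y:y+h,x:x+w]=1; m&=(W[...,2]>.118)&(W[...,2]<.145)&(d>0)
    k,l,s,ce=cv2.connectedComponentsWithStats(m.astype(np.uint8))
    for i in range(1,k):
        if s[i,4]>8: 
            P=W[l==i]; print(n,"pole",s[i].tolist(),ce[i].round(1),P.mean(0).round(4),P.min(0).round(3),P.max(0).round(3))
    x,y,w,h=R[n][1]; sub=im.astype(int)
    m=np.zeros(d.shape,bool); m[y:y+h,x:x+w]=1; m&=(sub[...,2]-sub[...,0]>-15)&(sub.sum(2)>270)&(abs(sub[...,1]-sub[...,0])<40)
    k,l,s,ce=cv2.connectedComponentsWithStats(m.astype(np.uint8))
    for i in range(1,k):
        if s[i,4]>60:
            q=np.argwhere(l==i)[:,::-1].astype(np.float32); P=W[l==i]; r=cv2.minAreaRect(P[:,:2].astype(np.float32)*1000)
            print(n,"keeper",s[i].tolist(),ce[i].round(1),np.median(P,0).round(4),"rect mm",r)
H=max(c.shape[0] for c in crops)
o=np.zeros((H,800,3),np.uint8)
for i,c in enumerate(crops): o[:c.shape[0],i*400:i*400+400]=c
cv2.imwrite("pics/crop1.png",o[...,::-1])
```

```text
top pole [103, 141, 14, 18, 176] [109.4 149.4] [0.5852 0.2425 0.1301] [0.57  0.233 0.119] [0.601 0.254 0.136]
top pole [138, 148, 14, 18, 170] [144.6 156.7] [0.5724 0.1738 0.1301] [0.557 0.163 0.118] [0.589 0.185 0.136]
top keeper [249, 204, 55, 12, 618] [275.5 209.1] [ 0.4835 -0.0884  0.0149] rect mm ((473.47625732421875, -70.15352630615234), (71.96373748779297, 157.22067260742188), 28.538917541503906)
scene pole [334, 181, 10, 15, 124] [338.4 188.2] [0.5748 0.1728 0.128 ] [0.556 0.162 0.118] [0.589 0.185 0.132]
scene pole [366, 186, 10, 15, 126] [370.9 192.8] [0.5876 0.2413 0.1282] [0.569 0.231 0.118] [0.602 0.253 0.133]
scene keeper [200, 180, 47, 11, 413] [223.  185.2] [ 0.486  -0.0907  0.013 ] rect mm ((752.5108642578125, -74.6014404296875), (579.887451171875, 117.71126556396484), 3.418515205383301)
```

View pics/crop1.png

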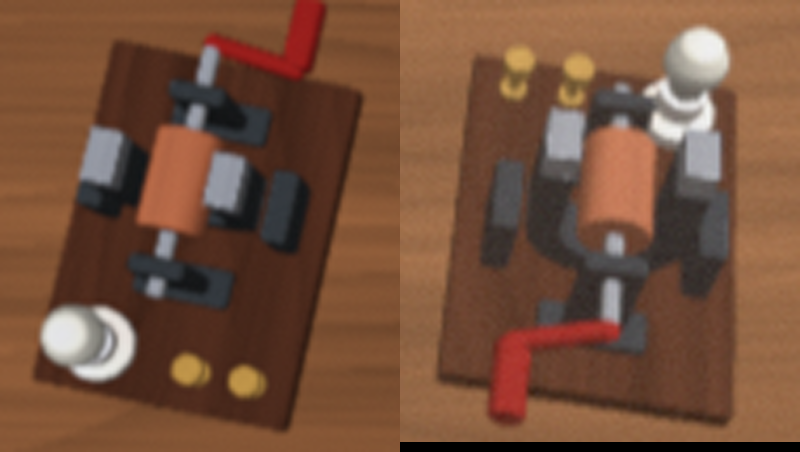

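The crops show both grey pole tops, and the two views agree. Their midpoint is about (0.580, 0.208), spacing 70 mm, z 0.130. Next I'll refine the keeper's pose.

Run:
```python
from h import *
R={"top":[(80,105,115,130),(240,195,75,30)],"scene":[(300,155,95,105),(190,172,70,28)]}
for n in R:
    im,d,c=load(n); W=np.load(n+"W.npy"); f,cx,cy,T=c; Ti=np.linalg.inv(T)
    s=im.astype(int); x,y,w,h=R[n][1]
    m=np.zeros(d.shape,bool); m[y:y+h,x:x+w]=1; m&=(s[...,2]-s[...,0]>-15)&(s.sum(2)>270)&(abs(s[...,1]-s[...,0])<40)
    v,u=np.nonzero(m); r=np.stack([(u-cx)/f,(v-cy)/f,np.ones(len(u))],-1)@Ti[:3,:3].T
    P=Ti[:3,3]+r*((.014-Ti[2,3])/r[:,2])[:,None]
    print(n,"keeper z",np.median(W[m][:,2]).round(4),cv2.minAreaRect((P[:,:2]*1000).astype(np.float32)))
```

```text
top keeper z 0.0149 ((483.0090637207031, -90.58145141601562), (23.86069107055664, 117.19905090332031), 1.0780340433120728)
scene keeper z 0.013 ((485.9156188964844, -90.81883239746094), (27.936616897583008, 117.61614990234375), 1.3223967552185059)
```

>>> {"name": "step_arm", "arguments": {"motion": [[1,0,0,0,0,0,6.33],[1,0,0,0,0,0,6.33],[1,0,0,0,0,0,6.33],[1,0,0,0,0,0,6.33],[1,0,0,0,0,0,6.33]], "newtons": 60}}

```text
time: 0.52
tcp_pos: [0.27, 0.5634, 0.2309]
ee_rot: [-3.141, 0.0, 2.137]
ft_force: [0.3, -0.2, 0.7]
grip_width: 0.0851
finger_force: 0.0
```

>>> {"name": "step_arm", "arguments": {"motion": [[1,0,0,0,0,0,6.33],[1,0,0,0,0,0,6.33],[1,0,0,0,0,0,6.33],[1,0,0,0,0,0,6.33],[1,0,0,0,0,0,6.33]]}}

```text
time: 0.93
tcp_pos: [0.2699, 0.5634, 0.2309]
ee_rot: [-3.141, 0.001, 1.585]
ft_force: [0.3, -0.4, -0.2]
grip_width: 0.0858
finger_force: 0.0
```

>>> {"name": "step_arm", "arguments": {"motion": [[1,-36,11,0,0,0,0],[1,-36,11,0,0,0,0],[1,-36,11,0,0,0,0],[1,-36,11,0,0,0,0],[1,-36,11,0,0,0,0]]}}

```text
time: 1.35
tcp_pos: [0.3286, 0.3828, 0.231]
ee_rot: [-3.141, 0.0, 1.59]
ft_force: [1.5, -0.5, 1.0]
grip_width: 0.0853
finger_force: 0.0
```

>>> {"name": "step_arm", "arguments": {"motion": [[1,-32,10,0,0,0,0],[1,-32,10,0,0,0,0],[1,-32,10,0,0,0,0],[1,-32,10,0,0,0,0],[1,-32,10,0,0,0,0]]}}

```text
time: 1.77
tcp_pos: [0.3816, 0.224, 0.2312]
ee_rot: [-3.141, -0.0, 1.59]
ft_force: [1.0, 0.6, -0.4]
grip_width: 0.0851
finger_force: 0.0
```

>>> {"name": "step_arm", "arguments": {"motion": [[1,-32,10,0,0,0,0],[1,-32,10,0,0,0,0],[1,-32,10,0,0,0,0],[1,-32,10,0,0,0,0],[1,-32,10,0,0,0,0]]}}

```text
time: 2.18
tcp_pos: [0.4346, 0.065, 0.2313]
ee_rot: [3.142, -0.0, 1.59]
ft_force: [0.9, 0.1, 0.1]
grip_width: 0.0852
finger_force: 0.0
```

>>> {"name": "step_arm", "arguments": {"motion": [[1,-32,10,0,0,0,0],[1,-32,10,0,0,0,0],[1,-32,10,0,0,0,0],[1,-32,10,0,0,0,0],[1,0,0,0,0,0,0]]}}

```text
time: 2.6
tcp_pos: [0.4778, -0.0662, 0.2315]
ee_rot: [3.141, 0.002, 1.584]
ft_force: [-0.7, -1.0, -0.4]
grip_width: 0.0849
finger_force: 0.0
```

Run:
```python
from h import *
print(env.get_state()["tcp_pos"],env.get_state()["ee_rot"])
im,d,c=grab("wrist"); f,cx,cy,T=c; Ti=np.linalg.inv(T)
s=im.astype(int); m=((s[...,2]-s[...,0]>-15)&(s.sum(2)>270)&(abs(s[...,1]-s[...,0])<40)).astype(np.uint8)
k,l,st,ce=cv2.connectedComponentsWithStats(m)
for i in range(1,k):
    if st[i,4]<300: continue
    v,u=np.nonzero(l==i); r=np.stack([(u-cx)/f,(v-cy)/f,np.ones(len(u))],-1)@Ti[:3,:3].T
    P=Ti[:3,3]+r*((.014-Ti[2,3])/r[:,2])[:,None]
    print(st[i].tolist(),"z",np.median(world(c,d[v,u],u,v)[:,2]).round(4),cv2.minAreaRect((P[:,:2]*1000).astype(np.float32)))
cv2.imwrite("pics/w1.png",im[...,::-1])
```

```text
[ 0.47784982 -0.06617864  0.23152014] [3.14077122e+00 2.07780896e-03 1.58403019e+00]
[247, 132, 18, 88, 1546] z 0.0139 ((482.31024169921875, -90.23633575439453), (22.37822723388672, 118.54027557373047), 1.4711322784423828)
[327, 205, 57, 87, 1322] z 0.0146 ((622.0789184570312, -200.03488159179688), (53.788944244384766, 152.00750732421875), 24.48426055908203)
[123, 241, 39, 51, 587] z 0.2717 ((317.5554504394531, -223.6945037841797), (99.16645050048828, 24.08138656616211), 62.57827377319336)
[198, 284, 79, 45, 987] z 0.0068 ((459.563232421875, -292.96856689453125), (126.36465454101562, 38.3616943359375), 27.617813110351562)
```

View pics/w1.png

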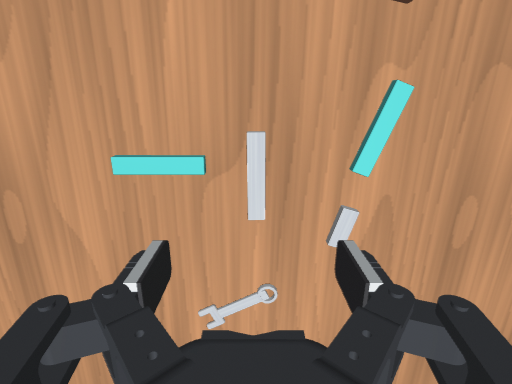

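The wrist view shows the keeper centred at pixel (256,176), the turquoise bars at (158,165) and (383,128), the short bar at (343,227) and the spanner at about (238,306). It places the keeper at (0.483, -0.090) with its top at 14 mm, agreeing with the other views. Part-closed fingers will keep clear of the neighbouring bars.

>>> {"name": "step_arm", "arguments": {"motion": [[0.6,-12,2.5,30,0,0,0],[0.6,-12,2.5,35,0,0,0],[0.6,0,0,35,0,0,0],[0.6,0,0,35,0,0,0],[0.6,0,0,20,0,0,0]]}}

```text
time: 3.07
tcp_pos: [0.4808, -0.0835, 0.073]
ee_rot: [-3.138, -0.0, 1.591]
ft_force: [-0.1, -0.5, 0.3]
grip_width: 0.0511
finger_force: 0.0
```

>>> {"name": "step_arm", "arguments": {"motion": [[0.6,0,0,0,0,0,0],[0.6,0,0,0,0,0,0],[0.6,0,0,0,0,0,0],[0.6,0,0,0,0,0,0],[0.6,0,0,0,0,0,0]]}}

```text
time: 3.48
tcp_pos: [0.4833, -0.0841, 0.0777]
ee_rot: [3.139, -0.0, 1.59]
ft_force: [0.7, 0.3, -0.1]
grip_width: 0.0514
finger_force: 0.0
```

>>> {"name": "step_arm", "arguments": {"motion": [[0.6,-6,0,15,0,0,0],[0.6,0,0,15,0,0,0],[0.6,0,0,15,0,0,0],[0.6,0,0,12,0,0,0],[0.6,0,0,8,0,0,0]]}}

```text
time: 3.9
tcp_pos: [0.4827, -0.0902, 0.0108]
ee_rot: [3.141, -0.0, 1.59]
ft_force: [0.5, 0.3, 0.0]
grip_width: 0.0514
finger_force: 0.0
```

>>> {"name": "step_arm", "arguments": {"motion": [[0.6,0,0,5,0,0,0],[0.6,0,0,4,0,0,0],[0.6,0,0,0,0,0,0],[0.6,0,0,0,0,0,0],[0.6,0,0,0,0,0,0]]}}

```text
time: 4.32
tcp_pos: [0.483, -0.0905, 0.0028]
ee_rot: [3.141, 0.0, 1.59]
ft_force: [0.4, -0.2, 0.5]
grip_width: 0.0513
finger_force: 0.0
```

>>> {"name": "step_arm", "arguments": {"motion": [[0,0,0,0,0,0,0],[0,0,0,0,0,0,0],[0,0,0,0,0,0,0],[0,0,0,0,0,0,0],[0,0,0,0,0,0,0]], "newtons": 60}}

```text
time: 4.73
tcp_pos: [0.4827, -0.0904, 0.0028]
ee_rot: [3.141, -0.0, 1.59]
ft_force: [-4.4, 1.2, 13.5]
grip_width: 0.0223
finger_force: 58.7
```

>>> {"name": "step_arm", "arguments": {"motion": [[0,0,0,0,0,0,0],[0,0,0,0,0,0,0],[0,0,0,-5,0,0,0],[0,0,0,-10,0,0,0],[0,0,0,-15,0,0,0]]}}

```text
time: 5.15
tcp_pos: [0.4819, -0.0905, 0.0324]
ee_rot: [-3.14, 0.0, 1.59]
ft_force: [-0.4, 0.1, -3.6]
grip_width: 0.0223
finger_force: 60.1
```

Held, with the weight showing as about 3.6 N. Lift next.

>>> {"name": "step_arm", "arguments": {"motion": [[0,0,0,-35,0,0,0],[0,0,0,-40,0,0,0],[0,0,0,-40,0,0,0],[0,0,0,-40,0,0,0],[0,0,0,-35,0,0,0]]}}

```text
time: 5.57
tcp_pos: [0.4821, -0.0909, 0.2253]
ee_rot: [3.141, 0.0, 1.589]
ft_force: [1.3, 0.0, -4.3]
grip_width: 0.0221
finger_force: 60.2
```

>>> {"name": "step_arm", "arguments": {"motion": [[0,20,7,0,0,0,0],[0,30,10,0,0,0,0],[0,30,10,0,0,0,0],[0,30,10,0,0,0,0],[0,30,10,0,0,0,0]]}}

```text
time: 5.98
tcp_pos: [0.5268, 0.0518, 0.2231]
ee_rot: [3.141, -0.0, 1.59]
ft_force: [0.9, -0.2, -3.7]
grip_width: 0.0222
finger_force: 60.2
```

>>> {"name": "step_arm", "arguments": {"motion": [[0,30,10,0,0,0,0],[0,30,10,0,0,0,0],[0,20,7,0,0,0,4],[0,0,0,0,0,0,4],[0,0,0,0,0,0,3.9]]}}

```text
time: 6.4
tcp_pos: [0.5521, 0.1322, 0.2226]
ee_rot: [-3.141, 0.001, 1.381]
ft_force: [-0.8, -1.3, -3.5]
grip_width: 0.0217
finger_force: 60.2
```

>>> {"name": "step_arm", "arguments": {"motion": [[0,0,0,0,0,0,0],[0,0,0,0,0,0,0],[0,0,0,0,0,0,0],[0,0,0,0,0,0,0],[0,0,0,0,0,0,0]]}}

```text
time: 6.82
tcp_pos: [0.5524, 0.1308, 0.2225]
ee_rot: [3.142, -0.0, 1.383]
ft_force: [-0.5, -0.3, -4.1]
grip_width: 0.0222
finger_force: 60.2
```

Run:
```python
from h import *
s=env.get_state(); print(s["tcp_pos"],s["ee_rot"],s["finger_force"])
w=grab("wrist")[0]; t,d,c=grab("top"); sc=grab("scene")
for n in("wrist","top","scene"):
    im,d,c=load(n); V,U=np.mgrid[:384,:512]; W=world(c,d,U,V); np.save(n+"W.npy",W)
cv2.imwrite("pics/c2.png",np.hstack([cv2.resize(w,(400,300)),cv2.resize(sc[0][110:260,280:430],(400,400),interpolation=2)[:300]])[...,::-1])
```

```text
[0.55236483 0.13075465 0.22248421] [ 3.14153861e+00 -1.10883982e-04  1.38302130e+00] 60.24273633956909
```

View pics/c2.png

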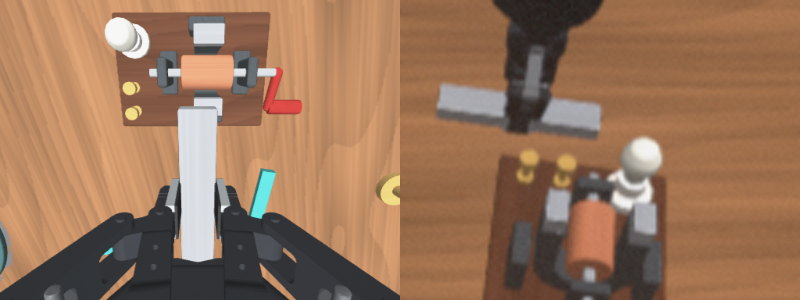

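The left panel (wrist) shows the keeper held in the fingers, pointing at the poles at about (209,33) and (208,103). The bar's far end looks wider than its near end, so it may be pitched. The right panel (scene) shows the bar slightly sloped. I'll check this with depth.

Run:
```python
from h import *
tcp=np.array([.5524,.1308,.2225])
for n in("wrist","top","scene"):
    im,d,c=load(n); W=np.load(n+"W.npy"); s=im.astype(int)
    g=(abs(s[...,2]-s[...,0])<40)&(s.sum(2)>270)&(d>0)
    q=W-tcp; a=-.186; e=np.array([-np.sin(a),np.cos(a)]); al=q[...,:2]@e; ac=q[...,:2]@np.array([np.cos(a),np.sin(a)])
    m=g&(abs(al)<.075)&(abs(ac)<.02)&(W[...,2]>.19)&(W[...,2]<.28)
    for lo in np.arange(-.07,.07,.01):
        b=m&(al>=lo)&(al<lo+.01)
        if b.sum()>8: print(n,round(lo+.005,3),b.sum(),"z",np.median(W[b][:,2]).round(4),"ac",np.median(ac[b]).round(4),"al",al[b].min().round(4),al[b].max().round(4))
    # poles
    if n=="wrist":
        m=g&(W[...,2]>.125)&(W[...,2]<.135)
        k,l,st,ce=cv2.connectedComponentsWithStats(m.astype(np.uint8))
        for i in range(1,k):
            if st[i,4]>40: P=W[l==i]; print("pole",st[i].tolist(),P.mean(0).round(4),cv2.minAreaRect((P[:,:2]*1000).astype(np.float32)))
```

```text
wrist -0.055 147 z 0.2332 ac -0.0001 al -0.0539 -0.05
wrist -0.045 590 z 0.2333 ac 0.0005 al -0.05 -0.04
wrist -0.035 618 z 0.2334 ac 0.0005 al -0.04 -0.03
wrist -0.025 653 z 0.2333 ac -0.0 al -0.03 -0.02
wrist -0.015 694 z 0.2334 ac 0.0005 al -0.02 -0.01
wrist -0.005 713 z 0.2334 ac 0.0006 al -0.01 -0.0
wrist 0.005 848 z 0.2335 ac 0.0006 al 0.0 0.01
wrist 0.015 1611 z 0.234 ac 0.0001 al 0.01 0.02
wrist 0.025 899 z 0.2335 ac 0.0006 al 0.02 0.03
wrist 0.035 945 z 0.2335 ac 0.0001 al 0.03 0.04
wrist 0.045 1019 z 0.2334 ac 0.0006 al 0.04 0.05
wrist 0.055 1162 z 0.2333 ac 0.0002 al 0.05 0.0594
pole [247, 30, 41, 27, 1085] [0.5846 0.2425 0.1299] ((584.8548583984375, 242.5409393310547), (17.685884475708008, 29.94972801208496), 79.03754425048828)
pole [248, 126, 37, 22, 448] [0.5747 0.1773 0.1299] ((572.1473999023438, 174.34024047851562), (17.31390953063965, 29.616857528686523), 78.86229705810547)
top -0.055 91 z 0.2346 ac 0.0003 al -0.0598 -0.0503
top -0.045 85 z 0.2349 ac 0.0006 al -0.0497 -0.04
top -0.035 83 z 0.2347 ac 0.0005 al -0.0398 -0.03
top -0.025 87 z 0.2346 ac 0.0005 al -0.03 -0.0201
top -0.015 69 z 0.2347 ac 0.0012 al -0.0196 -0.0113
scene -0.055 62 z 0.2326 ac 0.0043 al -0.06 -0.0501
scene -0.045 61 z 0.2326 ac 0.0054 al -0.0499 -0.0402
scene -0.035 62 z 0.2327 ac 0.0045 al -0.04 -0.0301
scene -0.025 65 z 0.2324 ac 0.0056 al -0.0299 -0.02
scene -0.015 54 z 0.2324 ac 0.0048 al -0.02 -0.01
scene 0.015 18 z 0.2306 ac 0.0116 al 0.0101 0.02
scene 0.025 62 z 0.2329 ac 0.0044 al 0.0202 0.0299
scene 0.035 61 z 0.2328 ac 0.003 al 0.0302 0.0398
scene 0.045 64 z 0.2325 ac 0.0052 al 0.0401 0.0498
scene 0.055 52 z 0.2327 ac 0.0055 al 0.05 0.0579
```

The bar is level: its underside is 3 mm below the TCP and it is centred in the grip. The wrist view puts the pole midpoint at (0.579, 0.208), z 0.130, yaw -10.6°, matching the other views. Next I'll traverse, then lower.

>>> {"name": "step_arm", "arguments": {"motion": [[0,15,2,0,0,0,0],[0,25,3.5,0,0,0,0],[0,25,3.5,0,0,0,0],[0,16,2.5,0,0,0,0],[0,0,0,0,0,0,0]]}}

```text
time: 7.38
tcp_pos: [0.5791, 0.2128, 0.2217]
ee_rot: [-3.141, -0.001, 1.387]
ft_force: [-0.3, -0.4, -3.9]
grip_width: 0.022
finger_force: 60.2
```

>>> {"name": "step_arm", "arguments": {"motion": [[0,0,0,15,0,0,0],[0,0,0,20,0,0,0],[0,0,0,20,0,0,0],[0,0,0,15,0,0,0],[0,0,0,5,0,0,0]]}}

```text
time: 7.8
tcp_pos: [0.5779, 0.2083, 0.1449]
ee_rot: [-3.139, 0.002, 1.383]
ft_force: [-0.3, -0.2, -4.3]
grip_width: 0.0222
finger_force: 60.1
```

>>> {"name": "step_arm", "arguments": {"motion": [[0,0,0,0,0,0,0],[0,0,0,0,0,0,0],[0,0,0,0,0,0,0],[0,0,0,0,0,0,0],[0,0,0,0,0,0,0]]}}

```text
time: 8.22
tcp_pos: [0.5792, 0.2085, 0.1481]
ee_rot: [3.141, -0.001, 1.382]
ft_force: [-0.0, -0.2, -3.9]
grip_width: 0.0223
finger_force: 60.1
```

>>> {"name": "step_arm", "arguments": {"motion": [[0,0,0,4,0,0,0],[0,0,0,4,0,0,0],[0,0,0,4,0,0,0],[0,0,0,1,0,0,0],[0,0,0,0,0,0,0]]}}

```text
time: 8.63
tcp_pos: [0.5787, 0.2083, 0.1337]
ee_rot: [-3.141, 0.001, 1.382]
ft_force: [0.1, 1.0, -3.4]
grip_width: 0.0221
finger_force: 60.2
```

>>> {"name": "step_arm", "arguments": {"motion": [[0,0,0,0.7,0,0,0],[0,0,0,0.7,0,0,0],[0,0,0,0.5,0,0,0],[0,0,0,0,0,0,0],[0,0,0,0,0,0,0]]}}

```text
time: 9.05
tcp_pos: [0.579, 0.2084, 0.1329]
ee_rot: [3.141, -0.0, 1.382]
ft_force: [-4.3, -0.8, 5.8]
grip_width: 0.0225
finger_force: 61.3
```

The force rose from -4 to +5.8 N at the expected height, so the bar has landed. Opening now.

>>> {"name": "step_arm", "arguments": {"motion": [[0.4,0,0,0,0,0,0],[0.5,0,0,0,0,0,0],[0.6,0,0,0,0,0,0],[0.6,0,0,0,0,0,0],[0.6,0,0,0,0,0,0]]}}

```text
time: 9.47
tcp_pos: [0.5789, 0.2084, 0.1324]
ee_rot: [3.141, 0.0, 1.382]
ft_force: [0.1, -0.5, 0.1]
grip_width: 0.0511
finger_force: 0.0
```

>>> {"name": "step_arm", "arguments": {"motion": [[0.6,0,0,-10,0,0,0],[0.6,0,0,-20,0,0,0],[0.6,0,0,-30,0,0,0],[0.6,0,0,-30,0,0,0],[0.6,0,0,-20,0,0,0]]}}

```text
time: 9.88
tcp_pos: [0.5795, 0.2082, 0.246]
ee_rot: [3.139, -0.001, 1.382]
ft_force: [-0.1, -0.2, 0.2]
grip_width: 0.0512
finger_force: 0.0
```

>>> {"name": "step_arm", "arguments": {"motion": [[0.6,-30,0,0,0,0,0],[0.6,-30,0,0,0,0,0],[0.6,-20,0,0,0,0,0],[0.6,0,0,0,0,0,0],[0.6,0,0,0,0,0,0]]}}

```text
time: 10.3
tcp_pos: [0.564, 0.1289, 0.2434]
ee_rot: [3.141, -0.001, 1.38]
ft_force: [0.1, -0.2, -0.5]
grip_width: 0.0513
finger_force: 0.0
```

Run:
```python
from h import *
im,d,c=grab("wrist"); V,U=np.mgrid[:384,:512]; W=world(c,d,U,V); s=im.astype(int)
m=(abs(s[...,2]-s[...,0])<40)&(s.sum(2)>270)&(W[...,2]>.135)&(W[...,2]<.155)&(W[...,1]>.12)&(W[...,1]<.29)&(W[...,0]>.53)&(W[...,0]<.63)
P=W[m]; print(m.sum(),np.median(P,0),cv2.minAreaRect((P[:,:2]*1000).astype(np.float32)))
A=np.c_[P[:,:2]-P[:,:2].mean(0),np.ones(len(P))]; print(np.linalg.lstsq(A,P[:,2],rcond=None)[0])
cv2.imwrite("pics/w3.png",im[...,::-1]); print(env.get_state()["time"])
```

```text
4618 [0.57997476 0.21448437 0.143979  ] ((579.0796508789062, 207.6958770751953), (118.8798828125, 24.085508346557617), 79.28414916992188)
[-0.00107243  0.00080092  0.1439677 ]
10.35
```

View pics/w3.png

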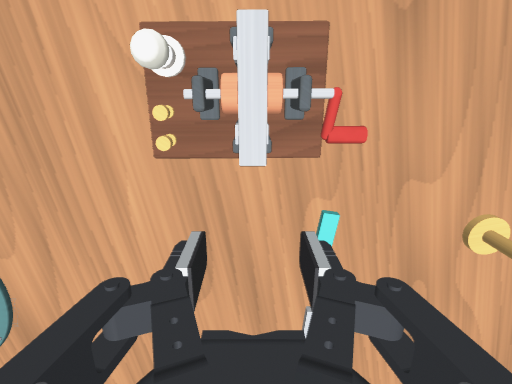

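The wrist view shows the keeper centred across both poles, from (252,10) to (252,165). It measures (0.579, 0.208), yaw -10.7°, top at 0.144, and is level. The gripper is clear.

```bash
python3 -c "
from workcell import env
print(env.finish_job())"
```

```text
the job is handed in; nothing more can be done
None
```

The keeper lies flat and centred across both pole faces, released and clear of the gripper; the short bar and spanner were not touched, and the job was handed in at about 10.4 s (no verdict was returned).

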